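# Lock the tape-reel stand with its loop pin

## Robot

A 7-joint arm with a two-finger parallel gripper is mounted at the origin on a cart in front of the work surface, level with it; the furniture and walls round the work are solid. World frame = base frame: x ahead of the robot, y to its left, z up, the work surface at z = 0. Lengths are in m, angles in rad, forces in N, time in s.
With the tool pointing down it reaches from about 0.425 to 0.95 m from the base axis. Payload 16.7 kg.
Tool frame: the origin (TCP) lies at the very end of the fingers, on their centre line; the grasp point (between the pads) lies 19 mm behind it; z points along the fingers, y is the line along which they close (so a half turn about z gives the same grasp; the last joint's range is limited). The gripper opens to 94 mm and grips with 3 to 60 N. Pads are 16 mm wide; open, the fingers measure 119 mm over their backs; the gripper's body (75 mm by 177 mm) begins 78 mm behind the grasp point.
Start: joints at [1.151, 0.426, 0.074, 1.606, -0.034, 1.111, -0.067], TCP at [0.18, -0.651, 0.205] pointing down, gripper open.
Joint ranges: [-2.85, 2.85], [-0.5, 2.14], [-1.23, 1.37], [0.21, 2.46], [-1.02, 4.16], [0.16, 2.05], [-2.73, 2.73]. Speed limits (rad/s): [1.89, 1.89, 2.39, 2.39, 3.01, 3.01, 3.01].

## Interface

Orientations are given as [roll, pitch, yaw] about the fixed x, y, z axes, in that order (R = Rz(yaw) Ry(pitch) Rx(roll)).
In Python, from rig import robot gives the robot as it stands.
- The arm moves only by the tool jog_arm, never from a script. Its argument "deltas" is text: rows parted by semicolons, each of 7 numbers parted by spaces: the finger opening in m, from 0 to 0.094, then the shift along the tool's x, y, z in m, then the turn, a rotation vector about the tool's x, y, z in rad. A call has 1 to 12 rows; each row is the pose to reach, as a shift and turn from the pose commanded when the call began, along the tool's axes at that moment; what a row does not reach only later rows make up. A row lasts 1/10 s, in which the tool goes at most 50 mm and 8.59 degrees, less where a joint would pass 70% of its speed; a pose out of reach is approached as far as the arm can. A call with a gripper value outside its range is refused whole. The fingers move at their own pace and stop on an object; the grip force is fixed at half the most. Time passes only in rows, so rows that repeat a pose let the fingers close. It gives the time, the measured TCP pose, the force, the opening and the grip force at its end, in the units of the state.
- robot.get_obs(): the state, without advancing time (a new reading comes with each control period).
- robot.camera(name): name is "scene" or "top" or "wrist"; returns the picture (420x560x3 uint8, red, green, blue); there is no depth.
- robot.camera_params(name): a dict with "K" (3x3 intrinsics, pixels), "eye" and "orientation" of the camera in the world. Camera axes: x right, y down, z forward; pixel columns grow to the right and rows downward; lengths in m; the calibration is good to about 2 mm. A picture is of the moment at which its call begins: read the wrist's pose just before it. camera_params takes no time and is no camera call; for the wrist camera it gives the pose at the moment of the call.
- robot.sign_off(): hands the job in; it is judged then, once.
The state is a dict: "time": time; "q": joint angles; "qd": joint speeds; "joint_efforts": joint torques, N m; "tcp_pos": TCP position; "tcp_rot": TCP orientation; "wrist_force": force on the tool from outside, world axes, zero at the start; "torque": the same for the moment, N m; "width": finger opening in m; "finger_force": force on a finger pad.
Only numpy, scipy, OpenCV 4.12 (cv2) and the standard library are available. Lean on these libraries where they do the work, as an engineer would, in place of code of your own. Each camera call takes 0.05 s, during which the arm holds its last target. There are 200 camera calls.

## Task

A fresh roll of tape is on the reel stand, but its locking pin still stands in the pin block. Push the locking pin (the one with the wire loop) down through the sprung sleeve and the bar until its collar sits fully home on the sleeve, feeling for the holes rather than forcing it, then gently swing its loop over the top and down past the free end of the bar until it snaps in underneath. Let go of everything and leave the plain pins and the other things where they are.

Things in the scene. Friction and masses are not known exactly. Their poses are not given: they have to be found in the camera images.
- reel_stand: fixed stand of a tape reel. Origin on the desk below its level bar, 26 mm behind the bar's free end, which faces -x; x along the bar, bar axis 80 mm above the desk. The bar's upright cross hole (9.4 mm wide) is hidden in the sleeve: within 4 mm of the origin's x, differing from stand to stand. The roll of tape (66 mm across, top 113 mm above the desk) is 51 to 63 mm behind the origin, an upright behind it
- bar_end (a point): middle of the end face of the steel bar (16 x 16 mm), 80 mm above the desk, 22 to 30 mm ahead of the hidden cross hole; axes as the stand's
- sleeve_hole (a point): mouth of the 9.4 mm hole through the top of the aluminium sleeve, 92.5 mm above the desk; axes as the stand's. The sleeve, a square tube 25 mm long (10 mm ahead of the hole, 15 behind), 25 x 25 mm outside, walls 4 mm, slides on the bar; its bottom wall has the same hole
- sleeve: the same sleeve, origin on the axis of its holes, half-way up. A coil spring (0.8 N/mm) pushes it towards the bar's free end, so at rest its holes stand 2 to 10 mm nearer the free end than the bar's hidden hole (how far must be felt: the pin's tip drops in when all are in line); it can be pushed 12 mm towards the tape
- pin_grip (a point): locking pin: centre of its black grip, 14 (x) x 16 (y) x 24 mm high. z up along the pin. Collar underside 24.5 mm below this point, collar 17 mm wide; under it a round shank 8 mm thick, 38 mm long, its tip square with a small bevel. The loop leans back over the pin's +x side and must end on its -x side, so x must point along the stand's x
- pin_seat (a point): point on the pin's axis at the underside of its collar; home when it rests on the mouth of the sleeve's hole
- loop (a joint): angle of the wire loop on the pin: 0 = level over its +x side, 1.57 = straight up, 3.14 = level over its -x side, about 4.25 = snapped shut under the bar. Hinge along y, 6.5 mm above the collar's underside, slightly stiff: the loop stays where it is left. At the start 0.4 to 0.6
- loop_bow (a point): middle of the loop's cross wire (4.4 mm thick), 34.8 mm from the hinge; loop 39 mm wide. Its legs are sprung: the smooth cross wire stretches out up to 11 mm (1.3 N/mm); it must give 2 to 8 mm to pass the lower edge of the bar's end, then pulls itself in under the bar. A thumb tab 12 mm wide, 14 mm long stands out from it, bent 30 degrees up when folded back
- pin_block: fixed aluminium block 44 (x) x 112 (y) x 42 mm high, origin under its centre, with three upright holes 9.6 mm wide at y = -36, 0 and +36 mm; the locking pin stands in any one of them, its collar on the block, plain pins in the other two
- plain_pin_a: plain steel pin 8 mm thick, flat round head 14 mm wide and 6 mm high, standing in the block; origin under its head, level with the block's top. To be left alone
- plain_pin_b: a second plain pin like the first. To be left alone
- screw_dish: round parts dish 82 mm wide, 16 mm high, origin under its centre. To be left alone
- spudger: black nylon spudger 150 x 11 x 6 mm, origin under its middle. To be left alone
- glue_tube: glue tube 94 x 18 x 18 mm, origin under its middle. To be left alone
Mind the look-alikes: they are no part of the job. What is shaped like the part that bears pin_grip but red is not meant.

How it is judged:
By the outcome, as a careful person would: the job done as asked, in the order asked, and still so for the second after the job is handed in, with the robot touching nothing.
It also fails if it takes over 72 s, if anything falls off the work surface, if the arm or the gripper's body presses on something with over 40 N, if the wrist force passes 120 N, or if a joint passes its speed limit or range.

## Working session

There is one attempt and no reset: what is moved stays moved. The work goes in short steps, Python scripts to look and compute and a tool call to move; the robot and the scene stay as the last step left them, time stands still between calls to the robot, and variables do not carry over. Pictures are saved under pics/ and viewed, at most 10 in all, crops included, and the job is handed in when it is done.

Besides the shell and the picture viewer there is one more tool, called in YAML: its name, and indented under it one key for each argument. jog_arm: Moves the arm, as the interface text tells. Its arguments: {"type":"object","properties":{"deltas":{"type":"string"}},"required":["deltas"]}

```bash
ls; mkdir -p pics; python3 - <<'E'
from rig import robot
import cv2,numpy as np
for n in("scene","top"):
    im=robot.camera(n); cv2.imwrite(f"pics/{n}0.png",cv2.cvtColor(im,cv2.COLOR_RGB2BGR))
    p=robot.camera_params(n); print(n,np.round(p["K"],1).tolist(),p["eye"],p["orientation"])
o=robot.get_obs();print(o)
E
```

```text
pics
scene [[455.5, 0.0, 274.3], [0.0, 455.5, 214.7], [0.0, 0.0, 1.0]] [0.09237523 1.0901968  0.84526779] [-2.33243637 -0.01712785 -2.52260254]
top [[442.3, 0.0, 287.5], [0.0, 442.3, 204.4], [0.0, 0.0, 1.0]] [0.36576656 0.46324219 0.97011567] [-2.98237481  0.01352057 -1.57724141]
{'time': 0.1, 'q': array([ 1.15150287,  0.4266619 ,  0.07387639,  1.60659663, -0.03410436,
        1.1107661 , -0.06710262]), 'qd': array([ 0.00171328, -0.0022881 ,  0.0005199 , -0.00056899, -0.00093178,
       -0.00130571, -0.00034007]), 'joint_efforts': array([ 1.02733381e-02, -9.37457013e+01,  3.67813088e+00, -4.55041087e+01,
       -4.85543080e-02,  1.67596294e-02, -3.06440961e-05]), 'tcp_pos': array([ 0.17975572, -0.65019286,  0.2048277 ]), 'tcp_rot': array([-3.14042402e+00,  8.81905193e-05,  2.69734380e-01]), 'wrist_force': array([-0.03390833,  0.69933679, -0.55452687]), 'torque': array([-0.01454824, -0.01804382, -0.04117222]), 'finger_force': 0.0, 'width': 0.09384691365688522}
```

View pics/scene0.png

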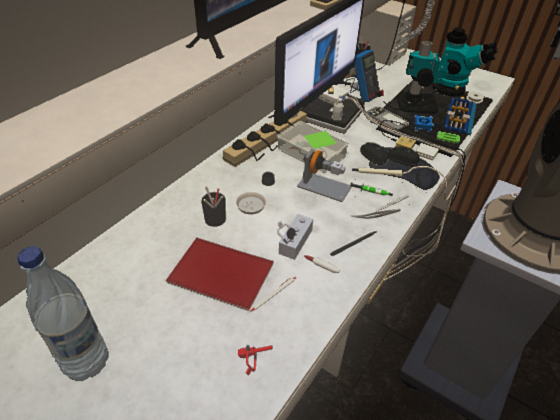

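View pics/top0.png

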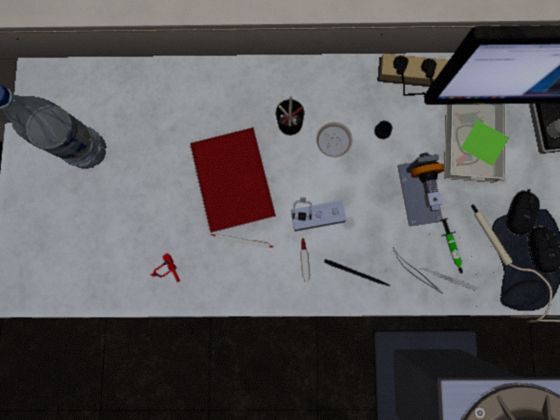

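```bash
cat > h.py <<'E'
import numpy as np,cv2
from scipy.spatial.transform import Rotation as R
def ray(p,u,v):
    K=np.array(p["K"]);d=R.from_euler("xyz",p["orientation"]).as_matrix()@np.linalg.inv(K)@np.array([u,v,1.])
    return np.array(p["eye"]),d
def plane(p,u,v,z):
    e,d=ray(p,u,v);return e+d*(z-e[2])/d[2]
def proj(p,X):
    c=R.from_euler("xyz",p["orientation"]).as_matrix().T@(np.array(X)-p["eye"]);k=np.array(p["K"])@c;return k[:2]/k[2]
def two(p1,u1,p2,u2):
    e1,d1=ray(p1,*u1);e2,d2=ray(p2,*u2)
    s=np.linalg.lstsq(np.c_[d1,-d2],e2-e1,rcond=None)[0]
    a,b=e1+s[0]*d1,e2+s[1]*d2;return (a+b)/2,np.linalg.norm(a-b)
E
python3 - <<'E'
import cv2,numpy as np
t=cv2.imread("pics/top0.png");s=cv2.imread("pics/scene0.png")
f=lambda im,x,y,w,h:cv2.resize(im[y:y+h,x:x+w],(400,300),interpolation=cv2.INTER_CUBIC)
cv2.imwrite("pics/c1.png",np.vstack([np.hstack([f(t,285,190,80,60),f(t,385,145,80,60)*1]),np.hstack([f(s,260,205,80,60),f(s,290,140,80,60)])]))
E
```

```text
(no output)
```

View pics/c1.png

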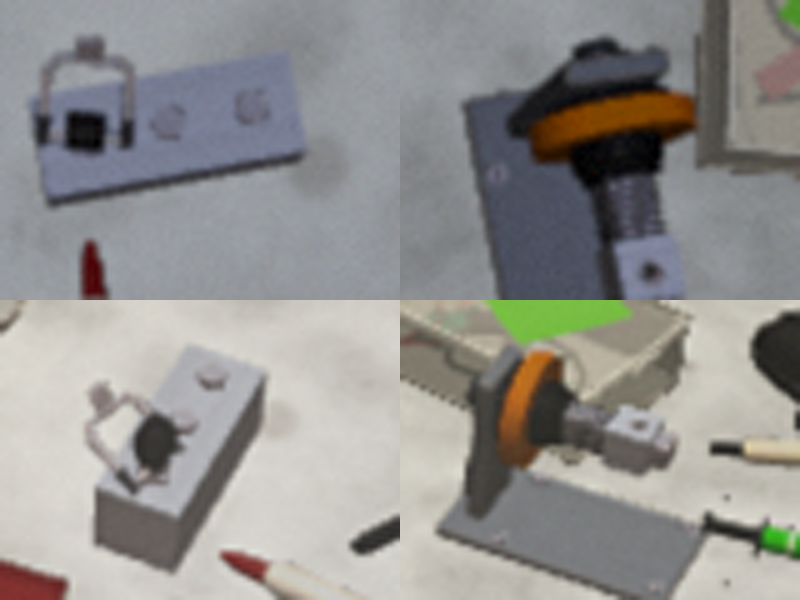

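```bash
python3 - <<'E'
from rig import robot
from h import *
t=robot.camera_params("top");s=robot.camera_params("scene")
np.set_printoptions(precision=4,suppress=True)
f=lambda cx,cy,x,y:(x+cx/5-.4,y+cy/5-.4)
A=lambda a,b:f(a,b,285,190);B=lambda a,b:f(a-400,b,385,145);C=lambda a,b:f(a,b-300,260,205);D=lambda a,b:f(a-400,b-300,290,140)
print("grip top",plane(t,*A(85,131),.0785),two(t,A(85,131),s,C(155,440)))
print("hinges",plane(t,*A(43,131),.0485),plane(t,*A(126,133),.0485))
print("tab",two(t,A(90,47),s,C(101,398)))
print("heads",plane(t,*A(168,122),.048),plane(t,*A(252,106),.048))
print("hole",plane(t,*B(650,270),.0925),plane(s,*D(640,424),.0925),two(t,B(650,270),s,D(640,424)))
print("plate",plane(t,*B(470,100),.006),plane(t,*B(500,300),.006))
w=robot.camera_params("wrist");print(w, R.from_euler("xyz",w["orientation"]).as_matrix())
o=robot.get_obs();T=R.from_euler("xyz",o["tcp_rot"]).as_matrix()
print("cam in tcp",T.T@(w["eye"]-o["tcp_pos"]),T.T@R.from_euler("xyz",w["orientation"]).as_matrix())
E
```

```text
grip top [0.4854 0.4459 0.0785] (array([0.4871, 0.4459, 0.0685]), np.float64(0.0006489794580172041))
hinges [0.4896 0.463  0.0485] [0.4885 0.4282 0.0485]
tab (array([0.5207, 0.4434, 0.0749]), np.float64(3.987963359816121e-06))
heads [0.493  0.4104 0.048 ] [0.4995 0.375  0.048 ]
hole [0.5161 0.1792 0.0925] [0.5166 0.1757 0.0925] (array([0.515 , 0.1802, 0.0961]), np.float64(0.0010111779588472317))
plate [0.6086 0.2267 0.006 ] [0.5181 0.2177 0.006 ]
{'K': array([[364.0773,   0.    , 272.451 ],
       [  0.    , 364.0773, 200.2247],
       [  0.    ,   0.    ,   1.    ]]), 'eye': array([ 0.2571, -0.6284,  0.3838]), 'orientation': array([ 2.8643,  0.0002, -1.2998])} [[ 0.2677 -0.9267 -0.2638]
 [-0.9635 -0.2576 -0.0731]
 [-0.0002  0.2737 -0.9618]]
cam in tcp [ 0.0803 -0.0006 -0.1789] [[ 0.0013 -0.9618 -0.2737]
 [ 1.      0.001   0.0013]
 [-0.001  -0.2737  0.9618]]
```

```bash
python3 - <<'E'
from rig import robot
from h import *
np.set_printoptions(precision=3,suppress=True)
s=robot.camera_params("scene");t=robot.camera_params("top")
for n,u,v in [("tealnear",495,100),("teal near left",430,90),("monitor base",345,100),("dark mat corner",445,155)]: print(n,plane(s,u,v,0))
for n,u,v in [("teal top",450,38),("teal right",490,50)]:
  e,d=ray(s,u,v); print(n,[plane(s,u,v,z) for z in(.1,.2,.3)])
for z in (.05,.2,.35): print("monitor low edge",z,plane(t,428,102,z),plane(t,555,102,z))
print("monitor left bottom corner", two(t,(428,102),s,(277,120)))
E
```

```text
tealnear [ 0.294 -0.631  0.   ]
teal near left [ 0.517 -0.556  0.   ]
monitor base [ 0.74  -0.292  0.   ]
dark mat corner [ 0.321 -0.183  0.   ]
teal top [array([ 0.565, -0.826,  0.1  ]), array([ 0.502, -0.569,  0.2  ]), array([ 0.438, -0.312,  0.3  ])]
teal right [array([ 0.399, -0.811,  0.1  ]), array([ 0.358, -0.555,  0.2  ]), array([ 0.317, -0.3  ,  0.3  ])]
monitor low edge 0.05 [0.737 0.167 0.05 ] [ 0.734 -0.107  0.05 ]
monitor low edge 0.2 [0.677 0.215 0.2  ] [ 0.674 -0.014  0.2  ]
monitor low edge 0.35 [0.616 0.264 0.35 ] [0.614 0.079 0.35 ]
monitor left bottom corner (array([0.688, 0.212, 0.184]), np.float64(0.011051907935826437))
```

```bash
cat > go.py <<'E'
import sys,numpy as np
from rig import robot
from h import R
def rel(*tgts):
    o=robot.get_obs();T=R.from_euler("xyz",o["tcp_rot"])
    for x,y,z,yaw in tgts:
        G=R.from_euler("xyz",[np.pi,0,yaw])
        print(np.round(T.inv().apply(np.array([x,y,z])-o["tcp_pos"]),4),np.round((T.inv()*G).as_rotvec(),3))
if __name__=="__main__":
    v=[float(a) for a in sys.argv[1:]];rel(*[v[i:i+4] for i in range(0,len(v),4)])
E
python3 go.py .17 -.5 .38 .5  .35 -.37 .4 .7 .48 -.1 .4 1.0 .46 .2 .38 1.3 .487 .4455 .3 1.527
```

```text
[ 0.0306 -0.1476 -0.175 ] [-0.001 -0.    -0.23 ]
[ 0.2387 -0.2249 -0.1949] [-0.001 -0.    -0.43 ]
[ 0.436  -0.4505 -0.1947] [-0.001 -0.    -0.73 ]
[ 0.4967 -0.745  -0.1743] [-1.00e-03 -1.00e-03 -1.03e+00]
[ 0.5881 -0.9743 -0.0941] [-1.000e-03 -1.000e-03 -1.257e+00]
```

jog_arm:
  deltas: "0.094 0.03 -0.148 -0.175 0 0 -0.23; 0.094 0.03 -0.148 -0.175 0 0 -0.23; 0.094 0.03 -0.148 -0.175 0 0 -0.23; 0.094 0.03 -0.148 -0.175 0 0 -0.23; 0.094 0.03 -0.148 -0.175 0 0 -0.23; 0.094 0.239 -0.225 -0.195 0 0 -0.43; 0.094 0.239 -0.225 -0.195 0 0 -0.43; 0.094 0.239 -0.225 -0.195 0 0 -0.43; 0.094 0.239 -0.225 -0.195 0 0 -0.43; 0.094 0.436 -0.45 -0.195 0 0 -0.73; 0.094 0.436 -0.45 -0.195 0 0 -0.73; 0.094 0.436 -0.45 -0.195 0 0 -0.73"

```text
time: 1.3
tcp_pos: [0.4015, -0.249, 0.3992]
tcp_rot: [-3.141, 0.0, 1.006]
wrist_force: [1.0, -1.0, 1.2]
width: 0.094
finger_force: 0.0
```

```bash
python3 go.py .48 -.1 .4 1.0 .46 .2 .38 1.3 .487 .4455 .3 1.527
```

```text
[ 0.1679 -0.0134 -0.0008] [-0.     0.     0.006]
[ 0.4106 -0.1909  0.0192] [-0.     0.    -0.294]
[ 0.6324 -0.2994  0.0992] [-0.     0.    -0.521]
```

jog_arm:
  deltas: "0.094 0.168 -0.013 0 0 0 0; 0.094 0.168 -0.013 0 0 0 0; 0.094 0.168 -0.013 0 0 0 0; 0.094 0.41 -0.19 0.02 0 0 -0.294; 0.094 0.41 -0.19 0.02 0 0 -0.294; 0.094 0.41 -0.19 0.02 0 0 -0.294; 0.094 0.41 -0.19 0.02 0 0 -0.294; 0.094 0.41 -0.19 0.02 0 0 -0.294; 0.094 0.41 -0.19 0.02 0 0 -0.294; 0.094 0.42 -0.2 0.03 0 0 -0.4"

```text
time: 2.3
tcp_pos: [0.4591, 0.2143, 0.3699]
tcp_rot: [3.141, -0.002, 1.402]
wrist_force: [-0.4, -1.8, -0.6]
width: 0.0937
finger_force: 0.0
```

```bash
python3 - <<'E'
from rig import robot
import cv2,numpy as np
from h import *
from go import rel
im=robot.camera("wrist");cv2.imwrite("pics/w1.png",cv2.cvtColor(im,cv2.COLOR_RGB2BGR))
w=robot.camera_params("wrist");np.save("w1.npy",w,allow_pickle=True)
o=robot.get_obs();print(o["tcp_pos"],o["tcp_rot"],"hole px",proj(w,[.5155,.179,.0925]),"grip px",proj(w,[.486,.446,.0785]))
rel((.487,.4455,.25,1.527))
E
```

```text
[0.45733928 0.21728585 0.36780322] [-3.14006859e+00 -1.48244783e-03  1.41664120e+00] hole px [321.68424061 185.38745849] grip px [266.52645755 -41.95101367]
[ 0.2299 -0.0056  0.1182] [-0.001 -0.002 -0.11 ]
```

View pics/w1.png

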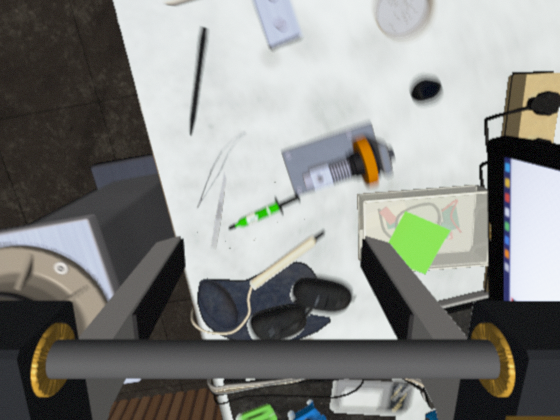

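jog_arm:
  deltas: "0.094 0.19 -0.006 0.07 0 0 -0.11; 0.094 0.19 -0.006 0.07 0 0 -0.11; 0.094 0.19 -0.006 0.07 0 0 -0.11; 0.094 0.19 -0.006 0.07 0 0 -0.11; 0.094 0.19 -0.006 0.07 0 0 -0.11; 0.094 0.19 -0.006 0.07 0 0 -0.11; 0.094 0.19 -0.006 0.07 0 0 -0.11"

```text
time: 3.05
tcp_pos: [0.4865, 0.3978, 0.2996]
tcp_rot: [3.141, 0.0, 1.509]
wrist_force: [-0.2, 0.2, 0.6]
width: 0.0942
finger_force: 0.0
```

```bash
python3 - <<'E'
from rig import robot
import cv2,numpy as np
from h import *
im=robot.camera("wrist")
w=robot.camera_params("wrist");np.save("w2.npy",w,allow_pickle=True)
u,v=np.round(proj(w,[.492,.44,.06])).astype(int);print(u,v)
x0,y0=max(0,u-100),max(0,v-75);print(x0,y0)
cv2.imwrite("pics/w2.png",cv2.cvtColor(im,cv2.COLOR_RGB2BGR));b=cv2.imread("pics/w2.png")[y0:y0+150,x0:x0+200]
cv2.imwrite("pics/w2c.png",cv2.resize(b,None,fx=4,fy=4,interpolation=cv2.INTER_CUBIC))
o=robot.get_obs();print(o["tcp_pos"],o["tcp_rot"])
E
```

```text
274 131
174 56
[0.48681906 0.39743655 0.29998031] [3.14056122e+00 2.61358421e-04 1.50818521e+00]
```

View pics/w2c.png

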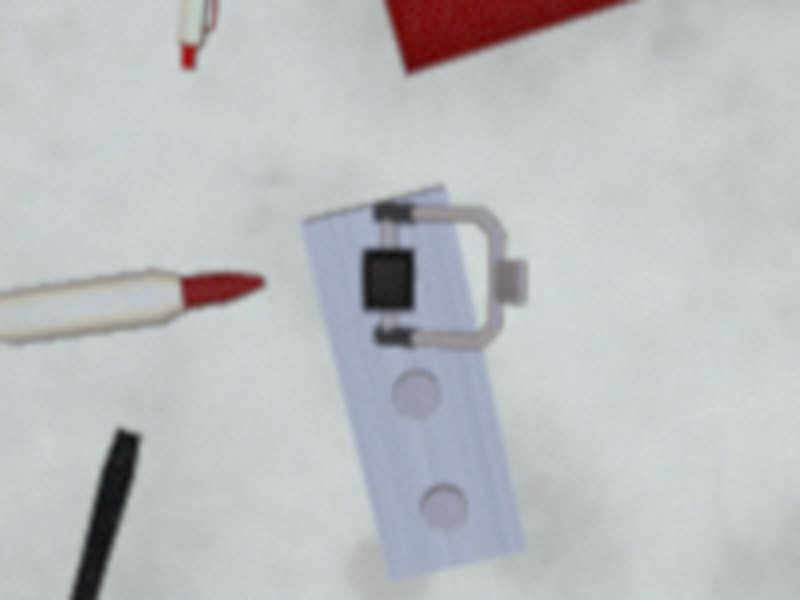

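```bash
python3 - <<'E'
from rig import robot
from h import *
from go import rel
np.set_printoptions(precision=4,suppress=True)
w=np.load("w2.npy",allow_pickle=True).item()
im=cv2.imread("pics/w2.png");x0,y0=174,56
g=im[:,:,:3].max(2);m=np.zeros_like(g);m[y0+59:y0+80,x0+86:x0+108]=(g[y0+59:y0+80,x0+86:x0+108]<75)*255
c=max(cv2.findContours(m,cv2.RETR_EXTERNAL,cv2.CHAIN_APPROX_NONE)[0],key=cv2.contourArea)
r=cv2.minAreaRect(c);print(r)
M=cv2.moments(m,True);uv=(M["m10"]/M["m00"],M["m01"]/M["m00"]);print(uv)
G=plane(w,*uv,.0785);print("grip",G)
P=lambda a,b,z:plane(w,x0+a/4-.4,y0+b/4-.4,z)
for p in cv2.boxPoints(r):print(plane(w,*p,.0785))
h1,h2=P(393,211,.0485),P(391,336,.0485);print(h1,h2,(h1+h2)/2);d=h1-h2;print("yaw hinge",np.degrees(np.arctan2(-d[0],d[1])))
t1,t2=P(416,393,.048),P(443,505,.048);print("heads",t1,t2,t1+(t1-t2))
for ps in((480,213),(480,343)):print("leg ends",P(*ps,.062))
t=P(511,282,.0749);print("tab",t, np.degrees(np.arctan2(*(t-G)[[1,0]])))
w1=np.load("w1.npy",allow_pickle=True).item()
b=cv2.imread("pics/w1.png")[110:230,270:430];cv2.imwrite("pics/w1c.png",cv2.resize(b,None,fx=5,fy=5,interpolation=cv2.INTER_CUBIC))
E
```

```text
((270.5, 125.0), (14.0, 11.0), 90.0)
(270.51461988304095, 125.36842105263158)
grip [0.4886 0.4476 0.0785]
[0.4832 0.4557 0.0785]
[0.495  0.455  0.0785]
[0.4941 0.4402 0.0785]
[0.4822 0.4409 0.0785]
[0.4911 0.4644 0.0485] [0.4883 0.4289 0.0485] [0.4897 0.4466 0.0485]
yaw hinge -4.484805981114018
heads [0.4947 0.4116 0.048 ] [0.5009 0.3771 0.048 ] [0.4885 0.4462 0.048 ]
leg ends [0.5152 0.4628 0.062 ]
leg ends [0.5136 0.4269 0.062 ]
tab [0.5221 0.4445 0.0749] -5.326631059046962
```

View pics/w1c.png

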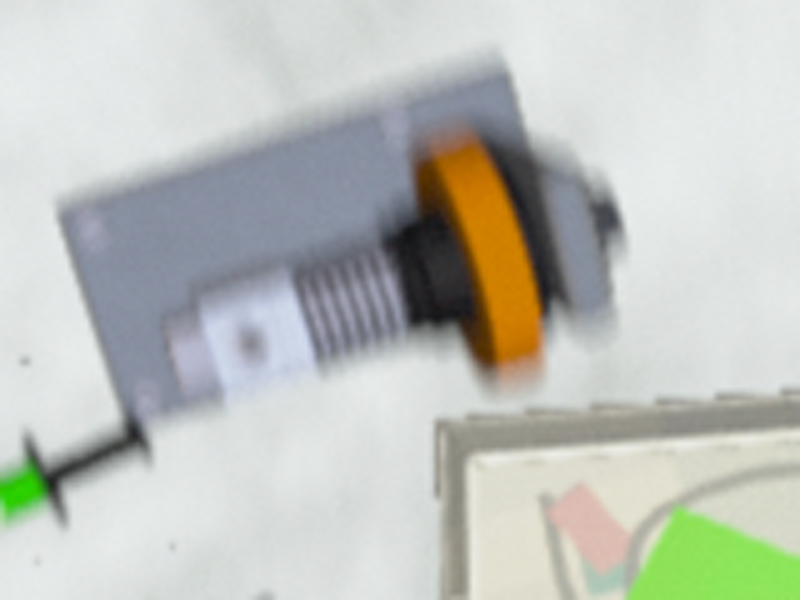

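```bash
python3 go.py .4881 .4466 .13 1.493 .4881 .4466 .05 1.493
```

```text
[ 0.0492 -0.002   0.17  ] [0.001 0.    0.015]
[ 0.0492 -0.0021  0.25  ] [0.001 0.    0.015]
```

jog_arm:
  deltas: "0.022 0.049 -0.002 0.12 0.001 0 0.015; 0.022 0.049 -0.002 0.12 0.001 0 0.015; 0.022 0.049 -0.002 0.12 0.001 0 0.015; 0.022 0.049 -0.002 0.17 0.001 0 0.015; 0.022 0.049 -0.002 0.17 0.001 0 0.015; 0.022 0.049 -0.002 0.17 0.001 0 0.015; 0.022 0.049 -0.002 0.17 0.001 0 0.015; 0.022 0.049 -0.002 0.17 0.001 0 0.015; 0.022 0.049 -0.002 0.17 0.001 0 0.015"

```text
time: 4.0
tcp_pos: [0.4879, 0.448, 0.1313]
tcp_rot: [3.141, -0.001, 1.494]
wrist_force: [0.0, 0.0, 0.1]
width: 0.0257
finger_force: 0.0
```

```bash
python3 - <<'E'
from rig import robot
from h import *
from go import rel
im=robot.camera("wrist");w=robot.camera_params("wrist");o=robot.get_obs();print(o["tcp_pos"],o["tcp_rot"],o["width"])
rel((.4881,.4466,.05,1.493))
b=cv2.cvtColor(im,cv2.COLOR_RGB2BGR);cv2.imwrite("pics/w3.png",b);np.save("w3.npy",w,allow_pickle=True)
T=R.from_euler("xyz",o["tcp_rot"]).as_matrix();print("tcp px",proj(w,o["tcp_pos"]), "grip px",proj(w,[.4883,.4465,.0785]),proj(w,[.4883,.4465,.0665]))
E
```

```text
[0.48776355 0.44791093 0.13080255] [ 3.14110617e+00 -1.09452771e-03  1.49428247e+00] 0.023168139028558125
[-0.0014  0.0004  0.0808] [ 0.    -0.001  0.001]
tcp px [271.84508503 253.39282838] grip px [272.79657265 223.0347409 ] [272.75322917 217.33915031]
```

View pics/w3.png

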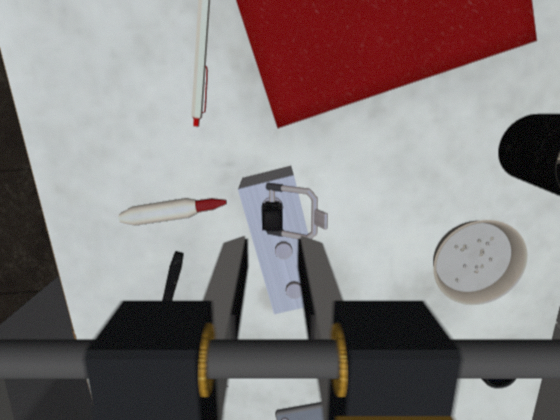

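jog_arm:
  deltas: "0.022 -0.001 0 0.04 0 0 0; 0.022 -0.001 0 0.06 0 0 0; 0.022 -0.001 0 0.08 0 0 0; 0.022 -0.001 0 0.081 0 0 0; 0.022 -0.001 0 0.081 0 0 0; 0.012 -0.001 0 0.081 0 0 0; 0.01 -0.001 0 0.081 0 0 0; 0.008 -0.001 0 0.081 0 0 0; 0.006 -0.001 0 0.081 0 0 0; 0.004 -0.001 0 0.081 0 0 0; 0.002 -0.001 0 0.081 0 0 0"

```text
time: 5.15
tcp_pos: [0.4875, 0.4474, 0.0495]
tcp_rot: [3.141, -0.001, 1.495]
wrist_force: [-0.3, 0.0, 7.8]
width: 0.0138
finger_force: 30.0
```

```bash
python3 go.py .4875 .4474 .20 1.495 .49 .1 .3 1.666
```

```text
[ 0.0002  0.     -0.1505] [ 0.    -0.001 -0.   ]
[-0.3459  0.0289 -0.2509] [ 0.    -0.001 -0.171]
```

jog_arm:
  deltas: "0.002 0 0 -0.03 0 0 0; 0.002 0 0 -0.06 0 0 0; 0.002 0 0 -0.1 0 0 0; 0.002 0 0 -0.15 0 0 0; 0.002 -0.03 0 -0.18 0 0 0; 0.002 -0.07 0.01 -0.2 0 0 -0.05; 0.002 -0.11 0.01 -0.22 0 0 -0.08; 0.002 -0.15 0.01 -0.24 0 0 -0.12; 0.002 -0.19 0.015 -0.25 0 0 -0.15; 0.002 -0.23 0.02 -0.25 0 0 -0.171; 0.002 -0.27 0.025 -0.25 0 0 -0.171; 0.002 -0.31 0.028 -0.25 0 0 -0.171"

```text
time: 6.35
tcp_pos: [0.4915, 0.1337, 0.2988]
tcp_rot: [-3.141, 0.0, 1.665]
wrist_force: [0.5, 0.1, -0.8]
width: 0.0138
finger_force: 30.0
```

jog_arm:
  deltas: "0.002 -0.02 -0.001 0 0 0 0; 0.002 -0.02 -0.001 0 0 0 0; 0.002 -0.02 -0.001 0 0 0 0; 0.002 -0.02 -0.001 0 0 0 0"

```text
time: 6.75
tcp_pos: [0.4924, 0.1166, 0.2986]
tcp_rot: [-3.141, -0.0, 1.667]
wrist_force: [0.1, -0.4, -0.7]
width: 0.0139
finger_force: 30.0
```

```bash
python3 - <<'E'
from rig import robot
from h import *
im=robot.camera("wrist");w=robot.camera_params("wrist");o=robot.get_obs();print(o["tcp_pos"],o["tcp_rot"],o["width"],o["finger_force"])
b=cv2.cvtColor(im,cv2.COLOR_RGB2BGR);cv2.imwrite("pics/w4.png",b);np.save("w4.npy",w,allow_pickle=True)
u,v=np.round(proj(w,[.53,.18,.09])).astype(int);x0,y0=max(0,u-80),max(0,v-60);print(u,v,x0,y0)
cv2.imwrite("pics/w4c.png",cv2.resize(b[y0:y0+120,x0:x0+160],None,fx=5,fy=5,interpolation=cv2.INTER_CUBIC))
E
```

```text
[0.49237966 0.11673433 0.29850082] [-3.14080419e+00 -4.58870743e-04  1.66758000e+00] 0.013739773464935412 29.999876618385315
314 118 234 58
```

View pics/w4c.png

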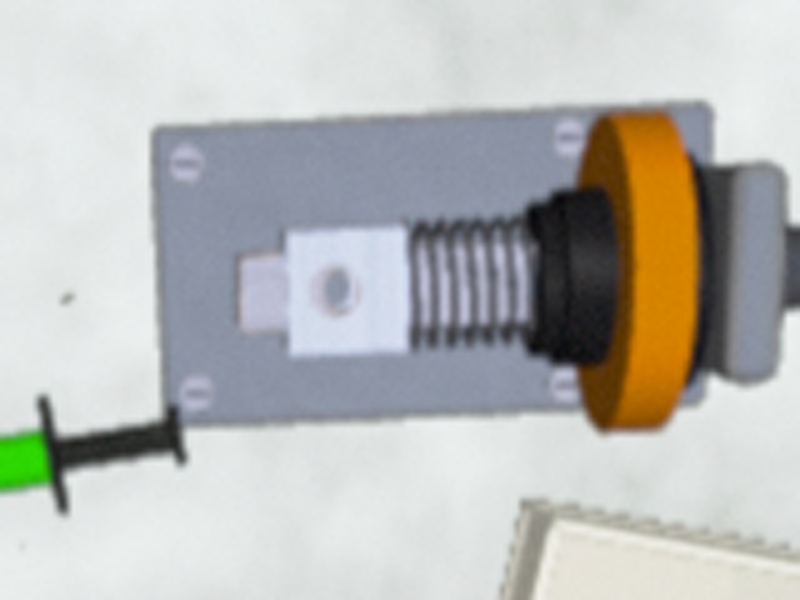

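```bash
python3 - <<'E'
from h import *
from go import rel
np.set_printoptions(precision=4,suppress=True)
w=np.load("w4.npy",allow_pickle=True).item()
P=lambda a,b,z:plane(w,234+a/5-.4,58+b/5-.4,z)
def ang(a,b):d=b-a;return np.degrees(np.arctan2(d[1],d[0])),np.linalg.norm(d)
print("plate",ang(P(155,130,.006),P(710,103,.006)),ang(P(165,425,.006),P(715,403,.006)),ang(P(165,425,.006),P(155,130,.006)))
F=(P(288,232,.0925)+P(290,353,.0925))/2;B=(P(408,228,.0925)+P(408,350,.0925))/2;print("sleeve",F,B,ang(F,B),ang(P(290,353,.0925),P(288,232,.0925)))
print("sides",ang(P(290,353,.0925),P(408,350,.0925)),ang(P(288,232,.0925),P(408,228,.0925)))
H=P(335,290,.0925);print("hole",H);E=P(241,294,.088);print("barend",E,ang(E,H))
print("tape front top",P(590,270,.113))
yaw=np.radians(7.2);x=np.array([np.cos(yaw),np.sin(yaw)])
print("hole from sleeve", F[:2]+.01*x,B[:2]-.015*x,"along-x from bar end:",(H-E)[:2]@x)
E
```

```text
plate (np.float64(8.270954592023827), np.float64(0.13661442144934552)) (np.float64(7.894509283343324), np.float64(0.14141035082939257)) (np.float64(97.31573938895184), np.float64(0.07246390968763178))
sleeve [0.5064 0.1791 0.0925] [0.5307 0.1822 0.0925] (np.float64(7.2570768663682435), np.float64(0.024539021724295174)) (np.float64(97.40686901841073), np.float64(0.024368476846907263))
sides (np.float64(7.050315445892677), np.float64(0.02455192824665543)) (np.float64(7.4640531987619365), np.float64(0.02452643509478509))
hole [0.5157 0.1807 0.0925]
barend [0.4966 0.1777 0.088 ] (np.float64(8.704888569316534), np.float64(0.01981252351803482))
tape front top [0.563  0.1902 0.113 ]
hole from sleeve [0.5163 0.1804] [0.5158 0.1803] along-x from bar end: 0.019288061604822205
```

```bash
python3 go.py .5147 .1812 .2 1.702 .5147 .1812 .15 1.702 .5147 .1812 .142 1.702
```

```text
[0.062  0.0285 0.0985] [-0.001 -0.    -0.034]
[0.0619 0.0286 0.1485] [-0.001 -0.    -0.034]
[0.0619 0.0286 0.1565] [-0.001 -0.    -0.034]
```

jog_arm:
  deltas: "0.002 0.03 0.014 0.03 0 0 -0.034; 0.002 0.062 0.0285 0.07 0 0 -0.034; 0.002 0.062 0.0285 0.1 0 0 -0.034; 0.002 0.062 0.0285 0.13 0 0 -0.034; 0.002 0.062 0.0285 0.148 0 0 -0.034; 0.002 0.062 0.0285 0.148 0 0 -0.034; 0.002 0.062 0.0285 0.148 0 0 -0.034; 0.002 0.062 0.0285 0.148 0 0 -0.034"

```text
time: 7.6
tcp_pos: [0.5155, 0.1807, 0.1516]
tcp_rot: [3.141, -0.001, 1.7]
wrist_force: [0.8, -1.2, -0.5]
width: 0.0133
finger_force: 30.0
```

```bash
python3 go.py .5147 .1812 .14 1.702 .5147 .1812 .134 1.702; python3 -c "
from rig import robot;o=robot.get_obs();print(o['tcp_pos'],o['tcp_rot'],o['wrist_force'])"
```

```text
[ 0.0006 -0.0007  0.0116] [ 0.001 -0.001 -0.002]
[ 0.0006 -0.0007  0.0176] [ 0.001 -0.001 -0.002]
[0.51549072 0.18066868 0.15163034] [ 3.14087952e+00 -5.81712912e-04  1.70021404e+00] [ 0.78250251 -1.22028283 -0.4668081 ]
```

jog_arm:
  deltas: "0.002 0 0 0.005 0 0 0; 0.002 0 0 0.01 0 0 0; 0.002 0 0 0.012 0 0 0; 0.002 0 0 0.013 0 0 0; 0.002 0 0 0.013 0 0 0; 0.002 0 0 0.013 0 0 0"

```text
time: 8.2
tcp_pos: [0.5149, 0.18, 0.1374]
tcp_rot: [-3.141, -0.0, 1.7]
wrist_force: [-0.2, -0.0, -0.8]
width: 0.0137
finger_force: 30.0
```

jog_arm:
  deltas: "0.002 0 0 0.001 0 0 0; 0.002 0 0 0.002 0 0 0; 0.002 0 0 0.002 0 0 0; 0.002 0 0 0.002 0 0 0"

```text
time: 8.6
tcp_pos: [0.5149, 0.18, 0.1354]
tcp_rot: [-3.141, -0.0, 1.7]
wrist_force: [0.3, -0.2, -0.9]
width: 0.0137
finger_force: 30.0
```

jog_arm:
  deltas: "0.002 0 0 0.001 0 0 0; 0.002 0 0 0.001 0 0 0; 0.002 0 0 0.002 0 0 0; 0.002 0 0 0.002 0 0 0; 0.002 0 0 0.003 0 0 0; 0.002 0 0 0.003 0 0 0"

```text
time: 9.2
tcp_pos: [0.5152, 0.1801, 0.1329]
tcp_rot: [-3.141, -0.0, 1.7]
wrist_force: [-3.0, -2.3, 10.6]
width: 0.014
finger_force: 30.0
```

jog_arm:
  deltas: "0.002 0 0.0005 -0.0002 0 0 0; 0.002 0 0.001 -0.0002 0 0 0; 0.002 0 0.0015 -0.0002 0 0 0; 0.002 0 0.002 -0.0002 0 0 0; 0.002 0 0.0025 -0.0002 0 0 0; 0.002 0 0.003 -0.0002 0 0 0; 0.002 0 0.003 -0.0002 0 0 0"

```text
time: 9.9
tcp_pos: [0.5178, 0.1803, 0.1324]
tcp_rot: [-3.14, -0.0, 1.7]
wrist_force: [-0.7, -0.1, -0.3]
width: 0.0136
finger_force: 30.0
```

jog_arm:
  deltas: "0.002 0 0 0.0005 0 0 0; 0.002 0 0 0.001 0 0 0; 0.002 0 0 0.0015 0 0 0; 0.002 0 0 0.0015 0 0 0"

```text
time: 10.3
tcp_pos: [0.5178, 0.1803, 0.1309]
tcp_rot: [-3.14, -0.0, 1.7]
wrist_force: [-1.2, 0.2, -0.5]
width: 0.0138
finger_force: 30.0
```

jog_arm:
  deltas: "0.002 0 0 0.001 0 0 0; 0.002 0 0 0.002 0 0 0; 0.002 0 0 0.003 0 0 0; 0.002 0 0 0.004 0 0 0; 0.002 0 0 0.004 0 0 0"

```text
time: 10.8
tcp_pos: [0.5178, 0.1803, 0.1269]
tcp_rot: [-3.14, -0.0, 1.7]
wrist_force: [-1.5, 0.8, -1.4]
width: 0.0139
finger_force: 30.0
```

jog_arm:
  deltas: "0.002 0 0 0.002 0 0 0; 0.002 0 0 0.004 0 0 0; 0.002 0 0 0.006 0 0 0; 0.002 0 0 0.008 0 0 0; 0.002 0 0 0.01 0 0 0; 0.002 0 0 0.01 0 0 0"

```text
time: 11.4
tcp_pos: [0.5177, 0.1803, 0.1167]
tcp_rot: [-3.14, -0.0, 1.7]
wrist_force: [-1.0, 0.1, -1.3]
width: 0.0135
finger_force: 30.0
```

jog_arm:
  deltas: "0.002 0 0 0.001 0 0 0; 0.002 0 0 0.002 0 0 0; 0.002 0 0 0.003 0 0 0; 0.002 0 0 0.004 0 0 0; 0.002 0 0 0.005 0 0 0; 0.002 0 0 0.006 0 0 0; 0.002 0 0 0.006 0 0 0"

```text
time: 12.1
tcp_pos: [0.5178, 0.1803, 0.1109]
tcp_rot: [-3.141, -0.0, 1.7]
wrist_force: [-1.6, -0.2, -1.2]
width: 0.0139
finger_force: 30.0
```

jog_arm:
  deltas: "0.002 0 0 0.002 0 0 0; 0.002 0 0 0.004 0 0 0; 0.002 0 0 0.006 0 0 0; 0.002 0 0 0.008 0 0 0; 0.002 0 0 0.009 0 0 0; 0.002 0 0 0.01 0 0 0; 0.002 0 0 0.0105 0 0 0; 0.002 0 0 0.0105 0 0 0"

```text
time: 12.9
tcp_pos: [0.5178, 0.1803, 0.1005]
tcp_rot: [-3.141, -0.0, 1.7]
wrist_force: [-0.9, 0.3, -0.8]
width: 0.0138
finger_force: 30.0
```

jog_arm:
  deltas: "0.002 0 0 0.0005 0 0 0; 0.002 0 0 0.001 0 0 0; 0.002 0 0 0.0012 0 0 0; 0.002 0 0 0.0014 0 0 0; 0.002 0 0 0.0014 0 0 0"

```text
time: 13.4
tcp_pos: [0.5186, 0.1805, 0.1]
tcp_rot: [3.141, -0.0, 1.7]
wrist_force: [-1.7, -1.3, 11.6]
width: 0.0136
finger_force: 30.0
```

jog_arm:
  deltas: "0.002 0 0 0.0003 0 0 0; 0.008 0 0 -0.0003 0 0 0; 0.014 0 0 -0.0003 0 0 0; 0.018 0 0 -0.0003 0 0 0; 0.021 0 0 -0.0003 0 0 0; 0.021 0 0 -0.0003 0 0 0; 0.021 0 0 -0.0003 0 0 0; 0.021 0 0 -0.0003 0 0 0"

```text
time: 14.2
tcp_pos: [0.5178, 0.1803, 0.0994]
tcp_rot: [-3.141, -0.0, 1.7]
wrist_force: [-0.6, -0.3, -0.5]
width: 0.0211
finger_force: 0.0
```

jog_arm:
  deltas: "0.021 0 0 -0.01 0 0 0; 0.021 0 0 -0.02 0 0 0; 0.021 0 0 -0.04 0 0 0; 0.021 0 0 -0.07 0 0 0; 0.021 0 0 -0.1 0 0 0; 0.021 -0.02 0 -0.13 0 0 0; 0.021 -0.06 0 -0.16 0 0 0; 0.021 -0.08 0 -0.16 0 0 0; 0.021 -0.08 0 -0.16 0 0 0; 0.021 -0.08 0 -0.16 0 0 0"

```text
time: 15.2
tcp_pos: [0.5282, 0.101, 0.2601]
tcp_rot: [-3.141, -0.0, 1.699]
wrist_force: [-0.9, -0.1, -0.8]
width: 0.021
finger_force: 0.0
```

```bash
python3 - <<'E'
from rig import robot
from h import *
im=robot.camera("wrist");w=robot.camera_params("wrist");o=robot.get_obs();print(o["tcp_pos"],o["tcp_rot"],o["width"])
b=cv2.cvtColor(im,cv2.COLOR_RGB2BGR);cv2.imwrite("pics/w5.png",b);np.save("w5.npy",w,allow_pickle=True)
s=cv2.cvtColor(robot.camera("scene"),cv2.COLOR_RGB2BGR);cv2.imwrite("pics/s5.png",s)
u,v=np.round(proj(w,[.53,.18,.11])).astype(int);x0,y0=max(0,u-66),max(0,v-75);print(u,v,x0,y0)
a=cv2.resize(b[y0:y0+150,x0:x0+133],(532,600),interpolation=cv2.INTER_CUBIC)
c=cv2.resize(s[130:205,305:338+35-1],(268,300),interpolation=cv2.INTER_CUBIC)
canvas=np.zeros((600,800,3),np.uint8);canvas[:,:532]=a;canvas[:300,532:]=c;cv2.imwrite("pics/c5.png",canvas)
E
```

```text
[0.5280175  0.10172594 0.25980441] [-3.14092091e+00 -4.20074125e-04  1.70031940e+00] 0.020828345064622448
286 100 220 25
```

View pics/c5.png

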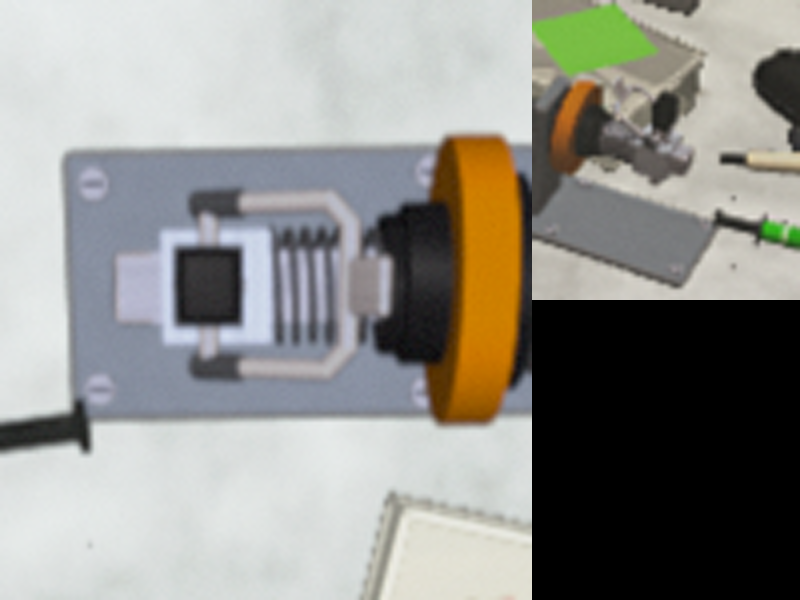

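```bash
python3 - <<'E'
from rig import robot
from h import *
from go import rel
np.set_printoptions(precision=4,suppress=True)
w=np.load("w5.npy",allow_pickle=True).item()
P=lambda a,b,z:plane(w,220+a/4-.4,25+b/4-.4,z)
y=.131;X=np.array([np.cos(y),np.sin(y),0]);Y=np.array([-X[1],X[0],0])
G=P(209,285,.129)
for n,p in dict(barend=P(117,288,.088),bow=P(348,285,.115),tabtip=P(392,285,.126),tapefront=P(440,285,.113),tapeback=P(512,285,.113),hingeL=P(205,203,.099),hingeR=P(205,367,.099)).items():print(n,p,(p-G)@X,(p-G)@Y)
print(G)
c=np.array([.5178,.1803,0])
for n,dx,z,yw in [("above behind",.062,.16,1.702+1.5708),("behind",.056,.122,1.702+1.5708)]:
    q=c+dx*X;print(n,q);rel((q[0],q[1],z,yw))
E
```

```text
barend [0.4963 0.1784 0.088 ] -0.02136383131539687 -0.000633428851235452
bow [0.5469 0.1857 0.115 ] 0.029685974521446484 4.430071943388458e-06
tabtip [0.5549 0.1868 0.126 ] 0.037774424577314475 -5.315251034056917e-06
tapefront [0.5667 0.1883 0.113 ] 0.04964947492060806 1.9274575847475287e-06
tapeback [0.582  0.1903 0.113 ] 0.06513198634900387 -1.1601352868303993e-06
hingeL [0.5143 0.199  0.099 ] -0.0009111647711657588 0.017439950081656917
hingeR [0.5188 0.1639 0.099 ] -0.0009609652304353505 -0.017921315544851244
[0.5174 0.1818 0.129 ]
above behind [0.5793 0.1884 0.    ]
[0.0789 0.0622 0.0996] [-0.    -0.001 -1.572]
behind [0.5733 0.1876 0.    ]
[0.0789 0.0563 0.1376] [-0.    -0.001 -1.572]
```

jog_arm:
  deltas: "0 0.02 0.02 0 0 0 -0.15; 0 0.04 0.03 0.01 0 0 -0.3; 0 0.06 0.04 0.02 0 0 -0.45; 0 0.079 0.053 0.03 0 0 -0.6; 0 0.079 0.053 0.04 0 0 -0.75; 0 0.079 0.053 0.05 0 0 -0.9; 0 0.079 0.053 0.06 0 0 -1.05; 0 0.079 0.053 0.07 0 0 -1.2; 0 0.079 0.053 0.08 0 0 -1.35; 0 0.079 0.053 0.09 0 0 -1.5; 0 0.079 0.053 0.1 0 0 -1.572; 0 0.079 0.053 0.1 0 0 -1.572"

```text
time: 16.5
tcp_pos: [0.5695, 0.187, 0.158]
tcp_rot: [3.141, -0.003, -3.009]
wrist_force: [-0.4, 0.1, 0.0]
width: 0.0001
finger_force: 0.0
```

```bash
cat > st.py <<'E'
import sys
from h import *
from go import rel
from rig import robot
y=.131;X=np.array([np.cos(y),np.sin(y),0]);Y=np.array([-X[1],X[0],0]);c=np.array([.5178,.1805,0])
o=robot.get_obs();d=o["tcp_pos"]-c;print("now",np.round([d@X,d@Y,d[2]],4),o["width"],o["tcp_rot"])
v=[float(a) for a in sys.argv[1:]]
for i in range(0,len(v),2):
    q=c+v[i]*X;rel((q[0],q[1],v[i+1],3.2728))
E
python3 st.py .053 .122
```

```text
now [ 0.0521 -0.0003  0.158 ] 9.777004204156143e-05 [ 3.1406056  -0.00340432 -3.00850061]
[-0.001   0.0003  0.036 ] [ 0.001 -0.003  0.002]
```

jog_arm:
  deltas: "0 -0.001 0 0.015 0 -0.002 0; 0 -0.001 0 0.03 0 -0.002 0; 0 -0.001 0 0.036 0 -0.002 0; 0 -0.001 0 0.036 0 -0.002 0; 0 -0.001 0 0.036 0 -0.002 0"

```text
time: 17.0
tcp_pos: [0.5716, 0.1865, 0.1236]
tcp_rot: [3.141, 0.001, -3.012]
wrist_force: [0.1, -0.9, -0.3]
width: 0.0003
finger_force: 0.0
```

```bash
python3 st.py .03 .122 .0275 .124 .017 .1325
```

```text
now [ 0.0541 -0.001   0.1236] 0.0003188543944458432 [ 3.14121580e+00  1.03383345e-03 -3.01156608e+00]
[0.0241 0.001  0.0015] [ 0.     0.001 -0.001]
[ 0.0266  0.001  -0.0005] [ 0.     0.001 -0.001]
[ 0.0371  0.001  -0.009 ] [ 0.     0.001 -0.001]
```

jog_arm:
  deltas: "0 0.005 0.001 0.001 0 0 0; 0 0.009 0.001 0.001 0 0 0; 0 0.012 0.001 0.001 0 0 0; 0 0.015 0.001 0.001 0 0 0; 0 0.018 0.001 0.001 0 0 0; 0 0.021 0.001 0.001 0 0 0; 0 0.024 0.001 0 0 0 0; 0 0.024 0.001 0 0 0 0"

```text
time: 17.8
tcp_pos: [0.5473, 0.1842, 0.1235]
tcp_rot: [3.141, 0.001, -3.011]
wrist_force: [0.7, 0.4, -0.2]
width: 0.0009
finger_force: 0.0
```

jog_arm:
  deltas: "0 0.003 0 -0.003 0 0 0; 0 0.006 0 -0.006 0 0 0; 0 0.009 0 -0.009 0 0 0; 0 0.012 0 -0.009 0 0 0; 0 0.015 0 -0.009 0 0 0; 0 0.018 0 -0.009 0 0 0; 0 0.021 0 -0.009 0 0 0; 0 0.024 0 -0.009 0 0 0; 0 0.027 0 -0.009 0 0 0; 0 0.03 0 -0.009 0 0 0; 0 0.033 0 -0.009 0 0 0; 0 0.036 0 -0.009 0 0 0"

```text
time: 19.0
tcp_pos: [0.5116, 0.1795, 0.1323]
tcp_rot: [3.141, 0.001, -3.011]
wrist_force: [0.1, -0.2, -0.1]
width: 0.0003
finger_force: 0.1
```

```bash
python3 st.py -.026 .1325; python3 - <<'E'
from rig import robot
from h import *
im=robot.camera("scene");b=cv2.cvtColor(im,cv2.COLOR_RGB2BGR);cv2.imwrite("pics/s6.png",b)
E
```

```text
now [-0.0062 -0.0002  0.1323] 0.00030874370957485633 [ 3.14130362e+00  1.02593570e-03 -3.01138896e+00]
[ 0.0198  0.0002 -0.0002] [ 0.     0.001 -0.001]
```

jog_arm:
  deltas: "0 0.004 0 0 0 0 0; 0 0.008 0 0 0 0 0; 0 0.012 0 0 0 0 0; 0 0.016 0 0 0 0 0; 0 0.02 0 0 0 0 0; 0 0.02 0 0 0 0 0; 0 0.02 0 -0.01 0 0 0; 0.021 0.018 0 -0.01 0 0 0; 0.021 0.018 0 -0.01 0 0 0; 0.021 0.018 0 -0.01 0 0 0; 0.021 0.018 0 -0.01 0 0 0; 0.021 0.018 0 -0.01 0 0 0"

```text
time: 20.25
tcp_pos: [0.494, 0.1771, 0.1422]
tcp_rot: [3.141, 0.001, -3.011]
wrist_force: [-0.1, -0.5, -0.0]
width: 0.0209
finger_force: 0.0
```

```bash
python3 st.py -.024 .1; python3 - <<'E'
from rig import robot
from h import *
w=robot.camera_params("wrist");im=robot.camera("wrist");b=cv2.cvtColor(im,cv2.COLOR_RGB2BGR);cv2.imwrite("pics/w7.png",b);np.save("w7.npy",w,allow_pickle=True)
for a in((.5178,.1805,.129),(.4966,.1777,.088)):print(proj(w,a))
print(proj(w,robot.get_obs()["tcp_pos"]))
E
```

```text
now [-0.0241 -0.0002  0.1422] 0.020901587840335766 [ 3.14127786e+00  7.73183216e-04 -3.01137627e+00]
[-0.      0.0002  0.0422] [ 0.     0.001 -0.001]
[271.86381957 280.49854637]
[271.97868267 222.57994901]
[271.39442953 251.90838513]
```

jog_arm:
  deltas: "0.021 0 0 0.005 0 0 0; 0.021 0 0 0.01 0 0 0; 0.021 0 0 0.014 0 0 0; 0.021 0 0 0.018 0 0 0; 0.021 0 0 0.022 0 0 0; 0.021 0 0 0.026 0 0 0; 0.021 0 0 0.03 0 0 0; 0.021 0 0 0.034 0 0 0; 0.021 0 0 0.038 0 0 0; 0.021 0 0 0.042 0 0 0; 0.021 0 0 0.042 0 0 0"

```text
time: 21.4
tcp_pos: [0.4939, 0.1771, 0.0998]
tcp_rot: [3.141, 0.0, -3.011]
wrist_force: [0.0, 0.1, -1.1]
width: 0.021
finger_force: 0.0
```

```bash
python3 - <<'E'
from rig import robot
from h import *
s=robot.camera_params("scene");im=cv2.cvtColor(robot.camera("scene"),cv2.COLOR_RGB2BGR);cv2.imwrite("pics/s7.png",im)
y=.131;X=np.array([np.cos(y),np.sin(y),0]);c=np.array([.5178,.1805,.099])
for th in(.55,2.2,3.0,3.2,3.4):print(th,np.round(proj(s,c+.0348*np.cos(th)*X+np.array([0,0,.0348*np.sin(th)])),1))
E
```

```text
0.55 [327.1 154.5]
2.2 [345. 157.]
3.0 [348.8 165.5]
3.2 [348.5 167.6]
3.4 [347.8 169.5]
```

jog_arm:
  deltas: "0.021 0 0 0.003 0 0 0; 0.021 0 0 0.006 0 0 0; 0.021 0 0 0.008 0 0 0; 0.021 0 0 0.01 0 0 0; 0.021 0 0 0.012 0 0 0; 0.021 0 0 0.012 0 0 0"

```text
time: 22.05
tcp_pos: [0.494, 0.1771, 0.0881]
tcp_rot: [3.141, 0.001, -3.011]
wrist_force: [0.6, -0.1, 0.0]
width: 0.0211
finger_force: 0.1
```

jog_arm:
  deltas: "0.021 0 0 0.002 0 0 0; 0.021 0 0 0.004 0 0 0; 0.021 0 0 0.005 0 0 0; 0.021 0 0 0.006 0 0 0; 0.021 0 0 0.006 0 0 0"

```text
time: 22.55
tcp_pos: [0.494, 0.1772, 0.0822]
tcp_rot: [3.141, 0.001, -3.011]
wrist_force: [-0.5, -0.4, 1.5]
width: 0.0209
finger_force: 0.8
```

jog_arm:
  deltas: "0.021 0 0 0.001 0 0 0; 0.021 0 0 0.002 0 0 0; 0.021 0 0 0.003 0 0 0; 0.021 0 0 0.004 0 0 0; 0.021 0 0 0.004 0 0 0"

```text
time: 23.05
tcp_pos: [0.4941, 0.1771, 0.0781]
tcp_rot: [3.141, 0.001, -3.011]
wrist_force: [0.2, -1.0, -0.4]
width: 0.0212
finger_force: 0.0
```

jog_arm:
  deltas: "0.021 0 0 0.001 0 0 0; 0.021 0 0 0.002 0 0 0; 0.021 0 0 0.003 0 0 0; 0.021 0 0 0.004 0 0 0; 0.021 0 0 0.004 0 0 0"

```text
time: 23.55
tcp_pos: [0.494, 0.1771, 0.0742]
tcp_rot: [3.141, 0.001, -3.011]
wrist_force: [-0.7, -0.6, 0.1]
width: 0.0209
finger_force: 0.1
```

jog_arm:
  deltas: "0.021 0 0 0.002 0 0 0; 0.021 0 0 0.004 0 0 0; 0.021 0 0 0.006 0 0 0; 0.021 0 0 0.006 0 0 0"

```text
time: 23.95
tcp_pos: [0.494, 0.1771, 0.068]
tcp_rot: [3.141, 0.001, -3.011]
wrist_force: [-0.1, 0.4, 0.2]
width: 0.0212
finger_force: 0.0
```

jog_arm:
  deltas: "0.021 0 0 -0.01 0 0 0; 0.021 0 0 -0.02 0 0 0; 0.021 0 0 -0.04 0 0 0; 0.021 0 0 -0.07 0 0 0; 0.021 0 0 -0.11 0 0 0; 0.021 0.04 0 -0.15 0 0 0; 0.021 0.07 0 -0.17 0 0 0; 0.021 0.07 0 -0.18 0 0 0; 0.021 0.07 0 -0.18 0 0 0; 0.021 0.07 0 -0.18 0 0 0"

```text
time: 24.95
tcp_pos: [0.4252, 0.1677, 0.2483]
tcp_rot: [-3.141, 0.002, -3.012]
wrist_force: [0.5, 1.1, -0.9]
width: 0.0208
finger_force: 0.0
```

```bash
python3 - <<'E'
from rig import robot
from h import *
w=robot.camera_params("wrist");b=cv2.cvtColor(robot.camera("wrist"),cv2.COLOR_RGB2BGR)
s=cv2.cvtColor(robot.camera("scene"),cv2.COLOR_RGB2BGR);t=cv2.cvtColor(robot.camera("top"),cv2.COLOR_RGB2BGR)
for n,i in zip("wst",(b,s,t)):cv2.imwrite(f"pics/{n}8.png",i)
u,v=np.round(proj(w,[.515,.18,.09])).astype(int);x0,y0=max(0,u-50),max(0,v-75);print(u,v)
cv=np.zeros((600,800,3),np.uint8);cv[:,:400]=cv2.resize(b[y0:y0+150,x0:x0+100],(400,600),interpolation=3)
cv[:300,400:]=cv2.resize(s[130:190,305:385],(400,300),interpolation=3);cv[300:,400:]=cv2.resize(t[165:225,395:475],(400,300),interpolation=3)
cv2.imwrite("pics/c8.png",cv)
E
```

```text
273 270
```

View pics/c8.png

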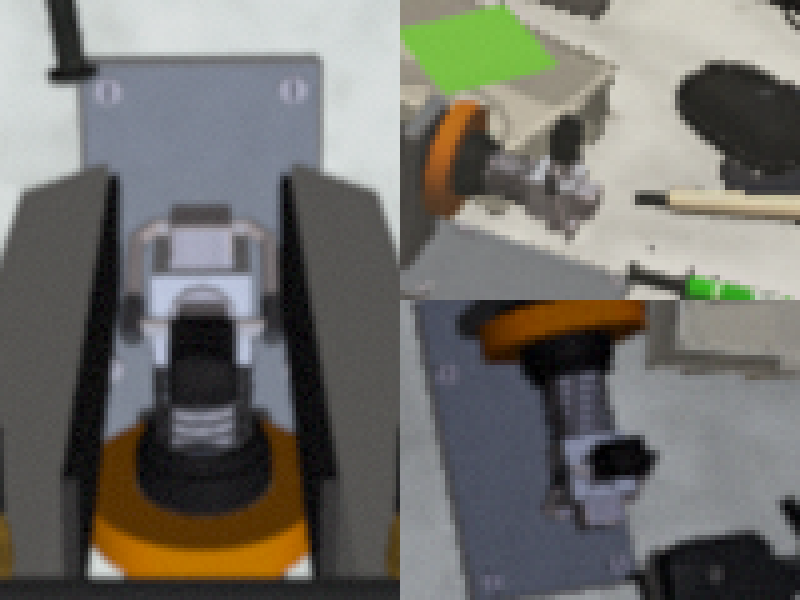

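```bash
python3 - <<'E'
from rig import robot
from h import *
w=robot.camera_params("wrist")
y=.131;X=np.array([np.cos(y),np.sin(y),0]);Y=np.array([-X[1],X[0],0]);c=np.array([.5178,.1810,.099])
f=lambda p:np.round((proj(w,p)-[223,195])*4+1.6)
print("barend",f(c-.0218*X-[0,0,.011]),"bar bottom",f(c-.0218*X-[0,0,.027]),"hinge",f(c+.0175*Y),f(c-.0175*Y),"grip top",f(c+[0,0,.03]))
for th,r in((3.5,.0348),(3.75,.0348),(3.9,.0368),(4.1,.0348),(4.25,.0348)):
    d=np.cos(th)*X+np.array([0,0,np.sin(th)]);e=np.cos(th+.52)*X+np.array([0,0,np.sin(th+.52)])
    print(th,"bow",f(c+r*d+.010*Y),f(c+r*d-.010*Y),"corner",f(c+(r-.005)*d+.0175*Y),"tabtip",f(c+r*d+.014*e))
E
```

```text
barend [199. 234.] bar bottom [199. 209.] hinge [269. 333.] [129. 333.] grip top [199. 396.]
3.5 bow [239. 192.] [159. 192.] corner [269. 212.] tabtip [199. 144.]
3.75 bow [238. 195.] [160. 195.] corner [267. 215.] tabtip [199. 156.]
3.9 bow [237. 194.] [161. 194.] corner [267. 212.] tabtip [199. 161.]
4.1 bow [237. 213.] [161. 213.] corner [266. 229.] tabtip [199. 188.]
4.25 bow [236. 224.] [161. 224.] corner [265. 239.] tabtip [199. 206.]
```

```bash
python3 -c "
from rig import robot
print(robot.sign_off())"
```

```text
the job is handed in; nothing more can be done
None
```

The locking pin is pushed home with its collar on the sleeve, the loop is snapped shut under the bar, the gripper is open and clear, and the job is handed in at about 25 s on the robot's clock.

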